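# Stopper the sample flask

### The job

Close the open flask on the magnetic stirrer: from the stoppers in the tray take the one that fits its neck, set it in straight and press it down until you feel its collar stop on the rim, without forcing it. Then let go. Leave the flask standing on the stirrer where it was and everything else in its place.

Things in the scene. Friction and masses are not known exactly. Their poses are not given: they have to be found in the camera images.
- flask: the open conical flask: opaque white plastic, round, 105 mm across the base, 175 mm tall, tapering from 12 mm up to a straight cylindrical neck of 55 mm outer diameter (58 mm at the lip) that begins 122 mm up. Loose, about 0.4 kg, standing upright on the stirrer. Origin: centre of its underside; z up
- flask_rim (a point): centre of the flask's mouth at the height of the rim, 175 mm above its underside (about 199 mm above the bench). The bore is a straight round hole 46 mm in diameter, 53 mm deep before it widens; the rim is rigid
- stirrer: low white magnetic stirrer, fixed to the bench, 220 x 180 mm and 24 mm high, with a control strip at its front (-x) and a square grey plate (155 x 165 mm) on which the flask stands. Origin: centre of its underside; z up. It may stand to the left or to the right
- tray: open grey plastic tray, fixed to the bench, 250 x 260 mm, walls 22 mm high, floor 5 mm thick. Three loose white stoppers of different sizes stand in it, narrow end down, in any order, their centres at least 90 mm apart. Origin: centre of its underside. It stands on the other side from the stirrer
- stopper_medium: white plastic stopper, the middle one in size, the one that fits the flask; 73 mm tall, about 75 g. From below: round plug tapering from 34 mm diameter at its tip to 42 mm, 38 mm long; round collar 56 mm across, 5 mm thick; hexagonal grip head 32 mm across flats, 30 mm high. Origin: centre of the tip face; z up its axis through the head. Head flats face its +x, -x and every 60 degrees
- stopper_medium_collar (a point): centre of the underside of the middle stopper's collar, on its axis 38 mm above its tip. The collar is wider than the flask's bore and lands on its rim: this point lies at flask_rim when the stopper is home
- stopper_small: smaller stopper of the same form, 60 mm tall, collar 38 mm in diameter: too small, it would fall into the flask. Origin: centre of the tip face
- stopper_large: larger stopper of the same form, 84 mm tall, collar 72 mm in diameter, plug tip 49 mm: too large to enter the neck. Origin: centre of the tip face
- bottle_a: white reagent bottle with a black cap, 74 mm in diameter, 165 mm tall, standing ahead of the robot between tray and stirrer. Loose. Origin: centre of its underside
- bottle_b: second such bottle, farther from the robot. Loose. Origin: centre of its underside
- beaker: clear plastic beaker, 72 mm in diameter, 90 mm tall, standing between tray and stirrer, nearer the robot. Loose. Origin: centre of its underside
Things that resemble listed ones, but are neither listed nor needed, are in the scene too. What is shaped like the flask but green or pink is not meant. What is shaped like the stopper_medium but blue is not meant.

How it is judged (in metres and radians):
On the way:
1. the middle stopper is in the neck and pressed down on its seat with more than 3 N (z of stopper_medium_collar in the frame of flask_rim below 0.003 m and horizontal distance between stopper_medium_collar and flask_rim below 0.004 m and contact force between stopper_medium and flask above 3 N), for 0.1 s.
At the end, for the whole second after the job is handed in: the middle stopper sits in the flask's neck with its collar on the rim (within 3 mm in height, 4 mm sideways, 0.06 rad of straight), released and at rest; the flask stands upright (0.05 rad) on the stirrer within 30 mm of where it was (z of stopper_medium_collar in the frame of flask_rim between -0.003 and 0.003 m and horizontal distance between stopper_medium_collar and flask_rim below 0.004 m and angle between the z axis of stopper_medium and the z axis of flask, either way round below 0.06 rad and angle between flask's own z axis and vertical below 0.05 rad and distance of flask from where it was at the start of the episode below 0.03 m and linear speed of each of flask, stopper_medium below 0.02 m/s); the robot touches nothing.
It fails at once if the flask is tipped by more than 0.3 rad (angle between flask's own z axis and vertical above 0.3 rad).
It fails at once if the stopper is forced against the flask with more than 60 N (contact force between stopper_medium and flask above 60 N).
It fails at once if another stopper is moved by more than 30 mm (distance of any of stopper_small, stopper_large from where it was at the start of the episode above 0.03 m).
It fails at once if a bottle or the beaker is moved by more than 30 mm (distance of any of bottle_a, bottle_b, beaker from where it was at the start of the episode above 0.03 m).
It also fails if it takes over 48 s, if anything falls off the work surface, if the arm or the gripper's body presses on something with over 40 N, if the wrist force passes 120 N, or if a joint passes its speed limit or range.

### The arm

A 6-joint arm with a two-finger parallel gripper is mounted at the origin on the work surface. World frame = base frame: x ahead of the robot, y to its left, z up, the work surface at z = 0. Lengths are in mm, angles in rad, forces in N, time in s.
With the tool pointing down it reaches from about 325 to 850 mm from the base axis. Payload 4.4 kg.
Tool frame: the origin (TCP) lies at the centre of the arm's flange, where the gripper is bolted on; the fingertips stand 199 mm ahead of it and the grasp point (between the pads) lies grip_point_offset ahead of it (grip_point_offset is the distance from the TCP to the grasp point, in mm); z points along the fingers, y is the line along which they close (so a half turn about z gives the same grasp; the last joint's range is limited). The gripper opens to 94 mm and grips with 3 to 60 N. Pads are 16 mm wide; open, the fingers measure 119 mm over their backs; the gripper's body (75 mm by 177 mm) begins 78 mm behind the grasp point.
Start: joints at [1.129, 0.207, 1.542, -0, 1.393, -0.15], TCP at [165.424, 550.694, 404.647] pointing down, gripper open.
Joint ranges: [-2.73, 2.73], [-0.86, 2.22], [0.23, 2.46], [-1.11, 4.25], [0.08, 2.63], [-2.82, 2.82]. Speed limits (rad/s): [2.79, 2.79, 3.14, 3.14, 3.14, 3.14].

### API

Orientations are given as a rotation vector (axis times angle).
In Python, from cell import sense, read_camera, close_job, search_frame, grip_point_offset gives the robot as it stands.
- The arm moves only by the tool carry_out, never from a script. Its argument "motion" is a list of rows, each a list of 5 numbers: the shift along the tool's x, y, z normalised to -1 to 1, where 1 is 500 mm, then the turn about the tool's z normalised to -1 to 1, where 1 is 120 degrees, then the opening, from -1 (shut) to 1 (fully open). In form: [[dx, dy, dz, spin, hand], ...]. A call has 1 to 20 rows; each row is the pose to reach, as a shift and turn from the pose commanded when the call began, along the tool's axes at that moment; what a row does not reach only later rows make up. A row lasts 1/8 s, in which the tool goes at most 62.5 mm and 10.7 degrees, less where a joint would pass 70% of its speed; a pose out of reach is approached as far as the arm can. A call with a number of a shift or a turn outside -1 to 1 is refused whole. A call with a gripper value outside its range is refused whole. The fingers move at their own pace and stop on an object; the grip force is fixed at half the most. Time passes only in rows, so rows that repeat a pose let the fingers close. It gives the time, the measured TCP pose, the force, the opening and the grip force at its end, in the units of the state.
- sense(): the state, without advancing time (a new reading comes with each control period).
- read_camera(name): name is "scene" or "top" or "wrist"; returns a dict with "color" (480x640x3 uint8, blue, green, red), "K" (3x3 intrinsics, pixels), "rvec" (rotation vector, rad) and "tvec" (3), from world to camera coordinates, as OpenCV has them; the wrist camera has in their place "tool_from_camera" (4x4, takes a point from camera to tool coordinates, whose origin is the TCP and whose axes are the flange's). Camera axes: x right, y down, z forward; pixel columns grow to the right and rows downward; lengths in mm; the calibration is good to about 2 mm. The wrist camera is an equidistant fisheye: a pixel r from the principal point sees the ray r / f radians off the axis. A picture is of the moment at which its call begins: read the wrist's pose just before it. There is no depth.
- close_job(): hands the job in; it is judged then, once.
Trained networks look in a picture, given as the dict that the camera call returned (one of the last four; its "shot" number tells which), for a name from the list of things; names that differ only in an ending like _2 or _b are one class to them, and where a whole thing is asked for, a point or a joint stands for the part that bears it (a point fixed in the world has none). Each returns a list of dicts, best first, with "score" (0 to 1); they miss things now and then, are a little off and sometimes report something else, mostly with a low value. They report only what shows in the picture. A call takes as long as a camera call. They do not tell look-alikes from the thing itself.
- search_frame(picture, target): "pixel" ([column, row] in pixels, amid what is visible of it).
The state is a dict: "clock": time; "joints": joint angles; "dq": joint speeds; "joint_torque": joint torques, N m; "ee_pos": TCP position; "orientation": TCP orientation; "wrist_force": force on the tool from outside, world axes, zero at the start; "ft_torque": the same for the moment, N m; "opening": finger opening in mm; "grip_force": force on a finger pad.
Only numpy, scipy, OpenCV 4.12 (cv2) and the standard library are available. Lean on these libraries where they do the work, as an engineer would, in place of code of your own. Each camera call takes 0.05 s, during which the arm holds its last target. There are 200 camera calls.

## Working session

There is one attempt and no reset: what is moved stays moved. The work goes in short steps, Python scripts to look and compute and a tool call to move; the robot and the scene stay as the last step left them, time stands still between calls to the robot, and variables do not carry over. Pictures are saved under pics/ and viewed, at most 10 in all, crops included, and the job is handed in when it is done.

Besides the shell and the picture viewer there is one more tool, called after "Emit:" as name(argument=value, ...) on one line, values as JSON. carry_out: Moves the arm, as the interface text tells. Its arguments: {"type":"object","properties":{"motion":{"type":"array","items":{"type":"array","items":{"type":"number","minimum":-1,"maximum":1}}}},"required":["motion"]}

```bash
mkdir -p pics; cat > h.py <<'E'
import numpy as np, cv2
from cell import sense, read_camera, search_frame, grip_point_offset
def ray(pic,px,st=None):
    K=np.array(pic["K"]);x=(px[0]-K[0,2])/K[0,0];y=(px[1]-K[1,2])/K[1,1]
    if "rvec" in pic:
        R=cv2.Rodrigues(np.array(pic["rvec"],float))[0];o=-R.T@np.array(pic["tvec"],float).ravel();d=R.T@np.array([x,y,1.])
    else:
        r=np.hypot(x,y);T=np.array(pic["tool_from_camera"]);Rt=cv2.Rodrigues(np.array(st["orientation"],float))[0]
        dc=np.array([np.sin(r)*x/max(r,1e-9),np.sin(r)*y/max(r,1e-9),np.cos(r)])
        d=Rt@T[:3,:3]@dc;o=Rt@T[:3,3]+np.array(st["ee_pos"])
    return o,d/np.linalg.norm(d)
def onz(o,d,z): return o+d*(z-o[2])/d[2]
def proj(pic,P,st=None):
    P=np.array(P,float)
    K=np.array(pic["K"])
    if "rvec" in pic: return cv2.projectPoints(P.reshape(1,3),np.array(pic["rvec"],float),np.array(pic["tvec"],float),K,None)[0].ravel()
    T=np.array(pic["tool_from_camera"]);Rt=cv2.Rodrigues(np.array(st["orientation"],float))[0]
    c=T[:3,:3].T@(Rt.T@(P-st["ee_pos"])-T[:3,3]);t=np.arctan2(np.hypot(c[0],c[1]),c[2]);n=np.hypot(c[0],c[1])
    return np.array([K[0,2]+K[0,0]*t*c[0]/n,K[1,2]+K[1,1]*t*c[1]/n])
def tri(rays):
    A=sum(np.eye(3)-np.outer(d,d) for o,d in rays);b=sum((np.eye(3)-np.outer(d,d))@o for o,d in rays)
    return np.linalg.solve(A,b)
E
python3 - <<'E'
from h import *
print(grip_point_offset); s=sense(); print(s)
np.set_printoptions(precision=1,suppress=True)
for n in("top","scene"):
    p=read_camera(n); cv2.imwrite(f"pics/{n}.png",p["color"])
    for t in("flask","flask_rim","stirrer","tray","stopper_medium","stopper_medium_collar","stopper_small","stopper_large","bottle_a","beaker"):
        print(n,t,[(np.round(r["pixel"],1).tolist(),round(r["score"],2),np.round(onz(*ray(p,r["pixel"]),30)[:2]).tolist()) for r in search_frame(p,t)[:5]])
E
```

```text
180.4
{'clock': 0.0, 'joints': array([ 1.12848970e+00,  2.07422811e-01,  1.54295074e+00, -1.30740239e-05,
        1.39346961e+00, -1.50487309e-01]), 'dq': array([-0.00027735, -0.00071338, -0.0002525 , -0.00028153, -0.0005553 ,
       -0.0004378 ]), 'joint_torque': array([ 2.75110924e-04, -3.70879340e+01, -2.81414580e+01,  6.98297122e-02,
        3.62427451e-02, -1.68539882e-04]), 'ee_pos': array([165.2750687 , 550.3607012 , 403.49022697]), 'orientation': array([-0.45666631, -3.10757083,  0.00338615]), 'wrist_force': array([-0.25561136, -0.67902986, -0.69639778]), 'ft_torque': array([ 0.00432559, -0.03077838, -0.01882062]), 'grip_force': 0.0, 'opening': 93.81363227261411}
top flask [([387.9, 208.9], 0.83, [588.0, -245.0]), ([469.5, 241.0], 0.67, [506.0, -438.0]), ([359.8, 313.1], 0.67, [337.0, -169.0])]
top flask_rim [([360.0, 314.3], 0.65, [335.0, -169.0]), ([467.0, 238.3], 0.62, [512.0, -432.0]), ([385.5, 211.7], 0.59, [581.0, -239.0]), ([213.3, 262.7], 0.46, [462.0, 178.0])]
top stirrer [([378.2, 241.9], 0.86, [507.0, -218.0])]
top tray [([197.0, 236.7], 0.91, [526.0, 219.0])]
top 
[... 708 characters left out ...]
.6], 0.89, [522.0, -298.0]), ([202.7, 200.8], 0.76, [476.0, -495.0]), ([333.4, 211.7], 0.71, [299.0, -194.0])]
scene stirrer [([259.7, 267.0], 0.95, [581.0, -182.0])]
scene tray [([441.0, 357.6], 0.82, [561.0, 248.0])]
scene stopper_medium [([485.4, 340.5], 0.65, [473.0, 293.0]), ([495.3, 282.7], 0.61, [304.0, 242.0])]
scene stopper_medium_collar [([482.2, 336.9], 0.83, [468.0, 284.0]), ([493.5, 283.4], 0.6, [309.0, 240.0])]
scene stopper_small [([430.8, 310.0], 0.77, [464.0, 175.0])]
scene stopper_large [([416.0, 347.8], 0.69, [569.0, 201.0])]
scene bottle_a [([283.7, 321.7], 0.71, [671.0, -29.0]), ([322.7, 289.7], 0.55, [552.0, -28.0])]
scene beaker [([366.5, 258.4], 0.89, [407.0, -17.0])]
```

View pics/top.png

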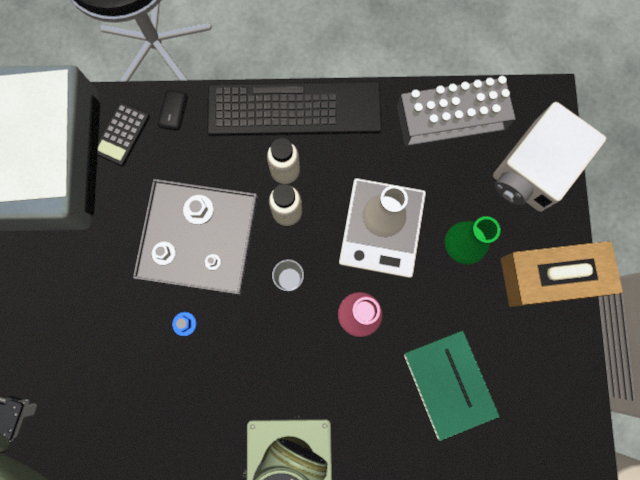

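View pics/scene.png

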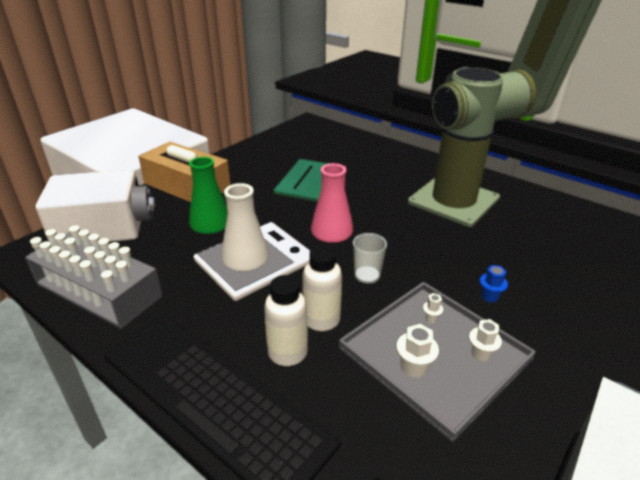

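The top view shows the white flask with its mouth near (394,198), the medium stopper at (163,253), the large at (198,209) and the small at (212,262). The blue look-alike is outside the tray at (184,324). The scene view agrees: white flask mouth near (239,190), medium stopper at (486,335).

```bash
python3 - <<'E'
from h import *
np.set_printoptions(precision=2,suppress=True)
t=read_camera("top");c=read_camera("scene")
# rim
print("rim",tri([ray(t,(394,197.5)),ray(c,(239.5,190))]))
print("med col",tri([ray(t,(163,253.5)),ray(c,(484.5,337))]), "z48:",onz(*ray(t,(163,253.5)),48),onz(*ray(c,(484.5,337)),48))
s=sense();R=cv2.Rodrigues(s["orientation"])[0];print(R)
w=read_camera("wrist");print(w["tool_from_camera"],w["K"])
print("shift",R.T@(np.array([482,302,404])-s["ee_pos"]))
# big crops
a=cv2.resize(t["color"][170:285,125:265],None,fx=4,fy=4,interpolation=cv2.INTER_CUBIC)
cv2.imwrite("pics/w0.png",w["color"])
E
```

```text
rim [ 571.73 -234.36  200.76]
med col [484.01 293.49  49.15] z48: [483.64 295.32  48.  ] [483.75 291.84  48.  ]
[[-0.96  0.29 -0.  ]
 [ 0.29  0.96  0.  ]
 [ 0.    0.   -1.  ]]
[[ 0.   -0.97 -0.26 74.27]
 [ 1.    0.    0.    0.53]
 [-0.   -0.26  0.97 19.64]
 [ 0.    0.    0.    1.  ]] [[371.65   0.   324.01]
 [  0.   371.65 234.98]
 [  0.     0.     1.  ]]
shift [-374.74 -147.1     0.65]
```

Emit:
carry_out(motion=[[-0.76,-0.306,0,0,1],[-0.76,-0.306,0,0,1],[-0.76,-0.306,0,0,1],[-0.76,-0.306,0,0,1],[-0.76,-0.306,0,0,1],[-0.76,-0.306,0,0,1],[-0.76,-0.306,0,0,1],[-0.76,-0.306,0,0,1],[-0.76,-0.306,0,0,1],[-0.76,-0.306,0,0,1],[-0.76,-0.306,0,0,1],[-0.76,-0.306,0,0,1]])

```text
clock: 2.75
ee_pos: [484.8, 295.5, 404.8]
orientation: [0.455, 3.108, 0.0]
wrist_force: [-0.5, 0.1, 0.5]
opening: 94.2
grip_force: 0.0
```

```bash
python3 - <<'E'
from h import *
np.set_printoptions(precision=2,suppress=True)
s=sense();w=read_camera("wrist");print(s["ee_pos"],s["orientation"],s["clock"],s["joints"])
for t in("stopper_medium","stopper_medium_collar"):
    for r in search_frame(w,t)[:4]: print(t,r["pixel"],r["score"],onz(*ray(w,r["pixel"],s),48))
u,v=proj(w,(484,293.5,63),s);print(u,v)
cv2.imwrite("pics/w1.png",w["color"])
u,v=int(u),int(v)
cv2.imwrite("pics/w1c.png",cv2.resize(w["color"][max(0,v-75):v+75,max(0,u-100):u+100],None,fx=4,fy=4,interpolation=cv2.INTER_CUBIC));print(max(0,u-100),max(0,v-75))
np.save("s1.npy",s,allow_pickle=True)
E
```

```text
[484.79 295.46 404.75] [0.45 3.11 0.  ] 2.75 [ 0.39  0.19  1.56  0.    1.39 -0.89]
stopper_medium [320.0, 218.8] 0.89 [483.52 292.73  48.  ]
stopper_medium [217.7, 68.7] 0.73 [320.36 243.55  48.  ]
stopper_medium_collar [218.2, 67.2] 0.86 [319.14 244.4   48.  ]
stopper_medium_collar [320.1, 220.4] 0.82 [485.   292.38  48.  ]
stopper_medium_collar [273.2, 331.7] 0.61 [584.08 211.44  48.  ]
320.81212077414284 222.6728874537334
220 147
```

View pics/w1c.png

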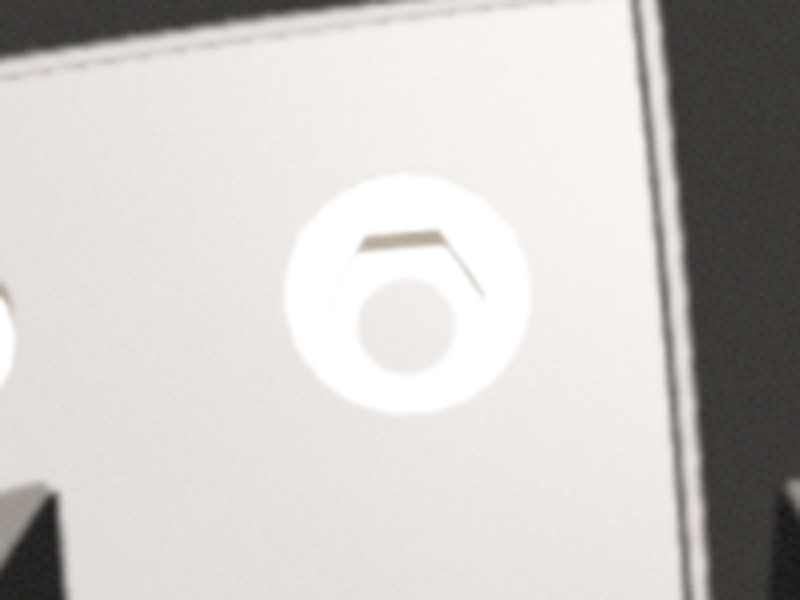

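The crop shows the medium stopper's collar as a circle centred near full-image (321.6,220.4). The recess in its head top is at about (321.5,228.4). A dark head flat with upper edge (358,250)-(447,246) in the crop faces image up, so a turn of about 30° is needed.

```bash
python3 - <<'E'
from h import *
np.set_printoptions(precision=2,suppress=True)
s=sense();w=read_camera("wrist")
f=lambda X,Y:((X+.5)/4-.5+220,(Y+.5)/4-.5+147)
cc=onz(*ray(w,f(407.5,294),s),48);ch=onz(*ray(w,f(406.5,326),s),78);print("collar top",cc,"head",ch)
a,b=[onz(*ray(w,f(*q),s),78) for q in((358,250),(447,246))]
print("edge len",np.linalg.norm(a-b),"dist centre to edge",np.linalg.norm(np.cross((b-a)/np.linalg.norm(b-a),ch-a)))
e=np.degrees(np.arctan2(*(b-a)[1::-1]));R=cv2.Rodrigues(s["orientation"])[0]
ya=np.degrees(np.arctan2(R[1,1],R[0,1]));print("edge",e,"tool y",ya,"flat normals",[(e+90+60*k)%180 for k in range(3)])
# collar threshold fit
g=cv2.cvtColor(w["color"],cv2.COLOR_BGR2GRAY);m=(g>249).astype(np.uint8)
n,l,st,ct=cv2.connectedComponentsWithStats(m)
for i in range(1,n):
    if st[i,4]>300: print(st[i],ct[i])
print(R)
for t in("top",):
    p=read_camera(t)
    for nm,q in(("large",(198.5,209)),("small",(212.5,262))): print(nm,onz(*ray(p,q),50))
E
```

```text
collar top [485.41 293.3   48.  ] head [485.68 293.19  78.  ]
edge len 18.72454395595391 dist centre to edge 16.904930038182368
edge 75.92294071029109 tool y 73.31098391595492 flat normals [np.float64(165.92294071029107), np.float64(45.92294071029107), np.float64(105.92294071029107)]
[ 292  190   61   60 2210] [321.77 218.61]
[184 212  40  40 790] [203.89 231.39]
[ 66 217  29  37 845] [ 79.78 234.98]
[   0  285   37   37 1003] [ 16.21 302.28]
[618 298  22  32 382] [631.65 313.18]
[ 240  309   70   48 1866] [274.26 332.37]
[[-0.96  0.29  0.  ]
 [ 0.29  0.96 -0.  ]
 [-0.   -0.   -1.  ]]
large [590.32 212.78  50.  ]
small [461.18 176.86  50.  ]
```

Emit:
carry_out(motion=[[-0.0024,-0.0037,0.05,0.08,0.28],[-0.0024,-0.0037,0.1,0.16,0.28],[-0.0024,-0.0037,0.15,0.228,0.28],[-0.0024,-0.0037,0.2,0.228,0.28],[-0.0024,-0.0037,0.2,0.228,0.28],[-0.0024,-0.0037,0.2,0.228,0.28]])

```text
clock: 3.75
ee_pos: [486.4, 292.9, 305.6]
orientation: [1.179, 2.911, 0.002]
wrist_force: [0.7, 0.5, 0.7]
opening: 60.6
grip_force: 0.0
```

```bash
python3 - <<'E'
from h import *
np.set_printoptions(precision=2,suppress=True)
s=sense();w=read_camera("wrist");R=cv2.Rodrigues(s["orientation"])[0];print(s["ee_pos"],s["opening"],s["joints"][5],np.degrees(np.arctan2(R[1,1],R[0,1])))
g=cv2.cvtColor(w["color"],cv2.COLOR_BGR2GRAY)
u,v=proj(w,(485.4,293.3,48),s);print(u,v,"head",proj(w,(485.4,293.3,78),s))
u,v=int(u),int(v)
cv2.imwrite("pics/w2c.png",cv2.resize(w["color"][max(0,v-75):v+75,max(0,u-100):u+100],None,fx=4,fy=4,interpolation=cv2.INTER_CUBIC));print(max(0,u-100),max(0,v-75))
E
```

```text
[486.39 292.89 305.58] 60.573751194919836 -0.4118652323931823 45.92019885566296
322.0018326031409 249.96532688838604 head [321.82 264.9 ]
222 174
```

View pics/w2c.png

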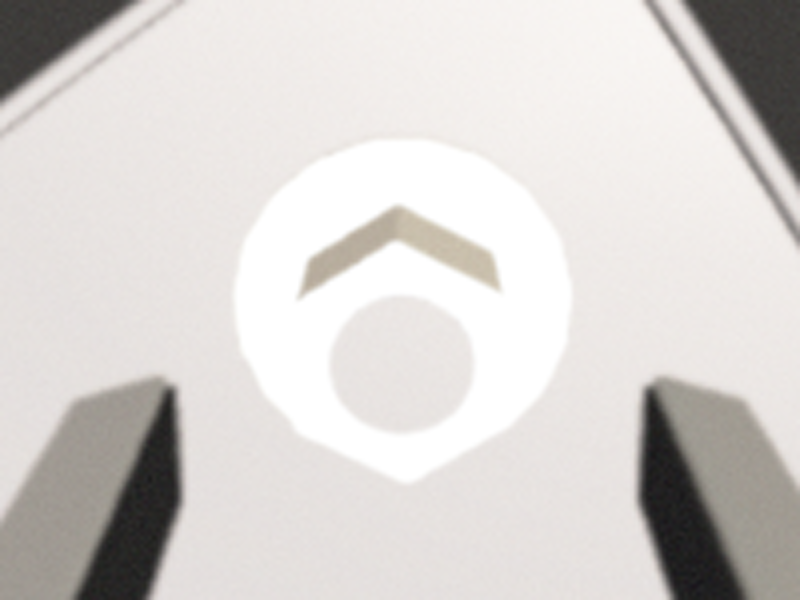

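Aligned: in the crop the recess is centred at (402,364), where the estimate predicts it, and the flats are parallel to the fingers. I'll descend and grip.

Emit:
carry_out(motion=[[0.002,-0.0008,0.06,0,0.28],[0.002,-0.0008,0.1,0,0.28],[0.002,-0.0008,0.107,0,0.28],[0.002,-0.0008,0.107,0,0.28],[0.002,-0.0008,0.107,0,-1],[0.002,-0.0008,0.107,0,-1],[0.002,-0.0008,0.107,0,-1],[0.002,-0.0008,0.107,0,-1],[0.002,-0.0008,0.107,0,-1],[0.002,-0.0008,0.107,0,-1]])

```text
clock: 5.05
ee_pos: [485.1, 293.2, 251.6]
orientation: [1.179, 2.912, 0.001]
wrist_force: [-1.1, -0.4, 3.9]
opening: 31.9
grip_force: 29.7
```

Emit:
carry_out(motion=[[0,0,-0.05,0,-1],[0,0,-0.15,0,-1],[0,0,-0.25,0,-1],[0,0,-0.35,0,-1],[0,0,-0.45,0,-1],[0,0,-0.46,0,-1],[0,0,-0.46,0,-1]])

```text
clock: 5.92
ee_pos: [484.7, 293.0, 479.9]
orientation: [-1.178, -2.911, 0.002]
wrist_force: [-0.0, -0.2, -1.4]
opening: 32.1
grip_force: 29.7
```

```bash
python3 - <<'E'
from h import *
np.set_printoptions(precision=2,suppress=True)
s=sense();R=cv2.Rodrigues(s["orientation"])[0];print(s["ee_pos"],s["opening"],s["wrist_force"])
print("shift/500",R.T@(np.array([572,-234.4,s["ee_pos"][2]])-s["ee_pos"])/500)
# collar prediction held stopper: axis at TCP xy
w=read_camera("wrist")
T=lambda dx,h:proj(w,s["ee_pos"]+R@np.array([dx,0,h]),s)
hc=251.6-43 # tcp to collar underside
print("collar-under c",T(0,hc),"front edge",T(28,hc),T(0,hc-5),T(28,hc-5),"tip",T(0,hc+38),"head vertex front",T(18.5,hc-35),T(18.5,hc-5))
cv2.imwrite("pics/w3.png",w["color"])
E
```

```text
[484.75 293.03 479.91] 32.08552832099402 [-0.01 -0.18 -1.44]
shift/500 [-0.86 -0.64  0.  ]
collar-under c [322.9 278.4] front edge [322.87 228.51] [322.87 281.83] [322.84 230.85] tip [323.05 256.7 ] head vertex front [322.66 268.49] [322.85 248.65]
```

View pics/w3.png

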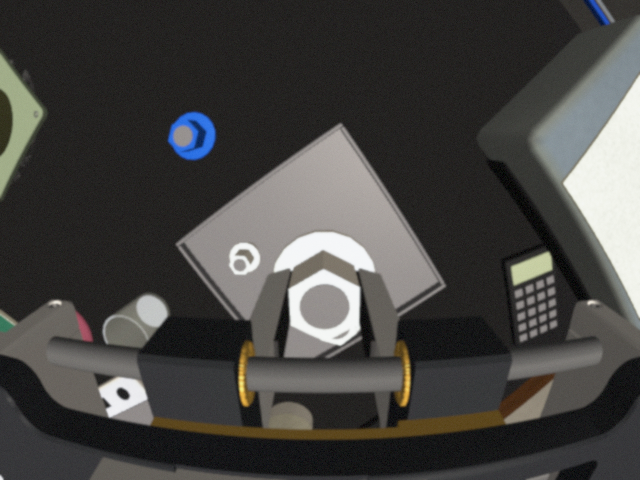

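The picture shows the stopper held by its flats between the fingers. Its collar front edge is at row ≈230, where predicted, so its axis is at the TCP and it hangs straight.

Emit:
carry_out(motion=[[-0.06,-0.03,0,0,-1],[-0.15,-0.07,0,0,-1],[-0.26,-0.12,0,0,-1],[-0.37,-0.17,0,0,-1],[-0.48,-0.225,0,0,-1],[-0.59,-0.275,0,0,-1],[-0.7,-0.33,0,0,-1],[-0.81,-0.38,0,0,-1],[-0.9,-0.425,0,0,-1],[-0.96,-0.45,0,0,-1],[-0.98,-0.46,0,0,-1],[-0.98,-0.46,0,0,-1],[-0.98,-0.46,0,0,-1]])

```text
clock: 7.6
ee_pos: [676.9, -211.4, 480.7]
orientation: [-1.176, -2.912, -0.001]
wrist_force: [-0.4, 0.0, -1.7]
opening: 31.8
grip_force: 29.7
```

```bash
python3 - <<'E'
from h import *
np.set_printoptions(precision=2,suppress=True)
s=sense();w=read_camera("wrist");print(s["ee_pos"],s["orientation"],s["opening"],s["wrist_force"])
u,v=proj(w,(572,-234.4,199.5),s);print(u,v)
for t in("flask_rim","flask"):
    for r in search_frame(w,t)[:3]: print(t,r["pixel"],r["score"],onz(*ray(w,r["pixel"],s),199))
x0,y0=max(0,int(u)-100),max(0,int(v)-75)
np.savez("A.npz",img=w["color"],p=s["ee_pos"],o=s["orientation"])
cv2.imwrite("pics/A.png",cv2.resize(w["color"][y0:y0+150,x0:x0+200],None,fx=4,fy=4,interpolation=cv2.INTER_CUBIC));print(x0,y0)
E
```

```text
[ 676.85 -211.42  480.67] [-1.18 -2.91 -0.  ] 31.781978365123024 [-0.43  0.04 -1.69]
200.32590504390373 163.4057616509237
flask_rim [96.8, 242.8] 0.97 [ 545.43 -349.47  199.  ]
flask_rim [231.2, 158.1] 0.9 [ 586.23 -215.43  199.  ]
flask_rim [162.0, 15.1] 0.75 [ 465.44 -176.08  199.  ]
flask [229.7, 162.0] 0.94 [ 587.39 -218.22  199.  ]
flask [99.5, 242.8] 0.73 [ 547.46 -347.34  199.  ]
flask [159.4, 16.1] 0.65 [ 464.25 -177.97  199.  ]
100 88
```

View pics/A.png

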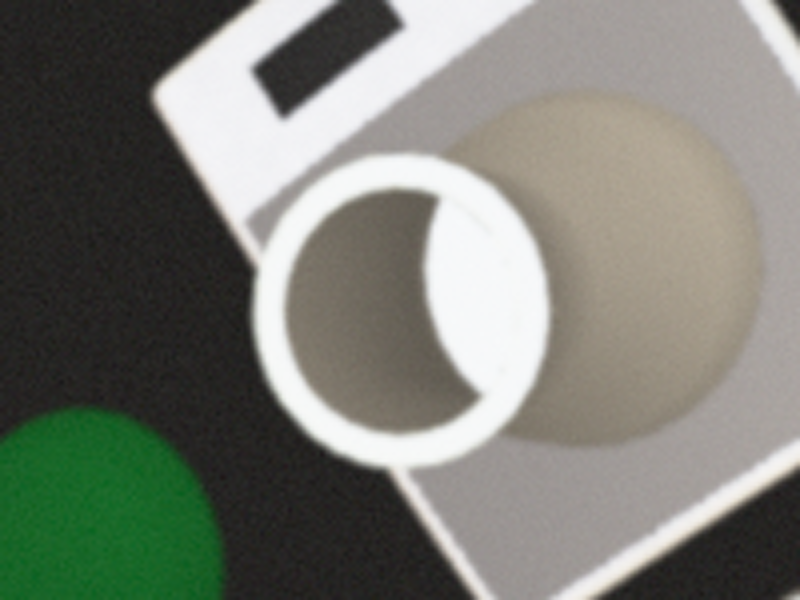

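The rim is a clean white ring, centred in the crop at about (400.5,311), or pixel (199.8,165.4). It was predicted at (200.3,163.4). I'll take a mirrored second view.

Emit:
carry_out(motion=[[0,-0.06,0,0,-1],[0,-0.16,0,0,-1],[0,-0.26,0,0,-1],[0,-0.34,0,0,-1],[0,-0.36,0,0,-1],[0,-0.36,0,0,-1],[0,-0.36,0,0,-1]])

```text
clock: 8.62
ee_pos: [552.7, -341.0, 481.3]
orientation: [1.176, 2.913, 0.001]
wrist_force: [-0.1, -0.1, -0.0]
opening: 31.7
grip_force: 29.7
```

```bash
cat > rim.py <<'E'
from h import *
def edge(img,pred,pic,st):
    # radial search for the outer edge of the white ring (29 mm), from predicted circle points
    g=cv2.cvtColor(img,cv2.COLOR_BGR2GRAY).astype(np.float32);c=proj(pic,pred,st);P=[]
    for a in np.radians(range(0,360,4)):
        q=proj(pic,np.array(pred)+29*np.array([np.cos(a),np.sin(a),0]),st);n=(q-c)/np.linalg.norm(q-c)
        k=np.arange(-8,8.01,.25);xy=q+k[:,None]*n
        v=cv2.remap(g,xy[:,:1].astype(np.float32),xy[:,1:].astype(np.float32),cv2.INTER_LINEAR).ravel()
        d=v[:-4]-v[4:];i=d.argmax()
        if d[i]>40: P.append(xy[i+2])
    return np.array(P)
E
cat > B.py <<'E'
from rim import *
from scipy.optimize import least_squares
np.set_printoptions(precision=2,suppress=True)
s=sense();w=read_camera("wrist");A=np.load("A.npz");sA=dict(ee_pos=A["p"],orientation=A["o"])
obs=[(A["img"],sA),(w["color"],s)]
def fit(ob,zfix=None):
    c=np.array([572,-234.4,199.5])
    for _ in range(2):
        E=[(edge(i,c,w,st),st) for i,st in ob]
        def res(p):
            r=[]
            for P,st in E:
                for q in P:
                    X=onz(*ray(w,q,st),p[2] if zfix is None else zfix);r.append(np.hypot(*(X[:2]-p[:2]))-29)
            return r
        f=least_squares(res,c,loss="soft_l1",f_scale=.5);c=f.x
        if zfix: c[2]=zfix
    return c,[len(e[0]) for e in E],np.median(np.abs(f.fun))
print(s["ee_pos"],s["wrist_force"],s["opening"]);print(fit(obs));print(fit(obs[:1],199.));print(fit(obs[1:],199.))
c=fit(obs)[0];R=cv2.Rodrigues(s["orientation"])[0];print("tool xy to rim",R.T@(c-s["ee_pos"]))
cv2.imwrite("pics/B.png",w["color"])
E
python3 B.py
```

```text
[ 552.65 -341.02  481.31] [-0.15 -0.05 -0.05] 31.67203778421207
(array([ 572.03, -236.52,  199.63]), [73, 77], np.float64(0.1755392965524436))
(array([ 572.02, -236.69,  199.  ]), [71], np.float64(0.15836059683076442))
(array([ 572.1, -236.4,  199. ]), [77], np.float64(0.22794712539682038))
tool xy to rim [ 58.68  88.45 281.73]
```

```bash
python3 - <<'E'
from h import *
from scipy.optimize import least_squares
np.set_printoptions(precision=2,suppress=True)
s=sense();w=read_camera("wrist");R=cv2.Rodrigues(s["orientation"])[0]
W=lambda t:s["ee_pos"]+R@np.array(t,float)
for img in(w["color"],cv2.imread("pics/w3.png")):
    g=cv2.cvtColor(img,cv2.COLOR_BGR2GRAY).astype(np.float32);h=203.6;P=[]
    c=proj(w,W([0,0,h]),s)
    for a in np.radians(range(-50,51,4)):
        q=proj(w,W([28*np.cos(a),28*np.sin(a),h]),s);n=(q-c)/np.linalg.norm(q-c);k=np.arange(-7,7.01,.25);xy=(q+k[:,None]*n).astype(np.float32)
        v=cv2.remap(g,xy[:,:1],xy[:,1:],cv2.INTER_LINEAR).ravel();d=v[:-4]-v[4:];i=d.argmax()
        if d[i]>40:P.append(xy[i+2])
    def X(q):
        o,d=ray(w,q,s);o=R.T@(o-s["ee_pos"]);d=R.T@d;return (o+d*(h-o[2])/d[2])[:2]
    Q=np.array([X(q) for q in P])
    f=least_squares(lambda p:np.hypot(*(Q-p).T)-28,[0,0],loss="soft_l1",f_scale=.5);print(len(P),f.x,np.abs(f.fun).max())
E
```

```text
26 [-0.04  0.61] 0.38871795398530296
24 [-0.24  0.64] 0.3554038376564712
```

Emit:
carry_out(motion=[[0.04,0.06,0,0,-1],[0.1,0.15,0,0,-1],[0.1176,0.1757,0,0,-1],[0.1176,0.1757,0,0,-1],[0.1176,0.1757,0,0,-1],[0.1176,0.1757,0.03,0,-1],[0.1176,0.1757,0.05,0,-1],[0.1176,0.1757,0.06,0,-1],[0.1176,0.1757,0.07,0,-1],[0.1176,0.1757,0.07,0,-1],[0.1176,0.1757,0.07,0,-1]])

```text
clock: 10.1
ee_pos: [570.7, -238.3, 446.6]
orientation: [1.179, 2.911, -0.0]
wrist_force: [0.6, -0.6, -1.0]
opening: 32.1
grip_force: 29.7
```

```bash
python3 - <<'E'
from h import *
np.set_printoptions(precision=2,suppress=True)
s=sense();R=cv2.Rodrigues(s["orientation"])[0];print(s["ee_pos"],s["wrist_force"],R.T@(np.array([572.0,-236.5,408.2])-s["ee_pos"])-[-.1,.6,0],R[:,2])
E
```

```text
[ 570.72 -238.28  446.58] [ 0.61 -0.55 -1.03] [ 0.45  1.56 38.38] [ 0. -0. -1.]
```

Emit:
carry_out(motion=[[0.0004,0.0016,0.008,0,-1],[0.0004,0.0016,0.02,0,-1],[0.0004,0.0016,0.02,0,-1],[0.0004,0.0016,0.02,0,-1]])

```text
clock: 10.6
ee_pos: [571.0, -237.5, 436.0]
orientation: [-1.179, -2.912, -0.0]
wrist_force: [-0.0, -0.3, -0.9]
opening: 32.0
grip_force: 29.7
```

```bash
cat > st.py <<'E'
from h import *
np.set_printoptions(precision=2,suppress=True)
s=sense();R=cv2.Rodrigues(s["orientation"])[0];w=read_camera("wrist");E=[]
for _ in range(4): E.append(sense()["ee_pos"]);read_camera("wrist")
print(np.array(E));print(s["wrist_force"],R.T@(np.array([572.0,-236.5,408.2])-np.mean(E,0))-[-.1,.6,0])
E
python3 st.py
```

```text
[[ 571.08 -237.55  436.23]
 [ 571.1  -237.58  436.31]
 [ 571.1  -237.58  436.36]
 [ 571.09 -237.57  436.36]]
[-0.05 -0.35 -0.92] [ 0.19  0.8  28.12]
```

Emit:
carry_out(motion=[[0.0002,0.0012,0.01,0,-1],[0.0002,0.0012,0.025,0,-1],[0.0002,0.0012,0.04,0,-1],[0.0002,0.0012,0.046,0,-1],[0.0002,0.0012,0.046,0,-1],[0.0002,0.0012,0.046,0,-1]])

```text
clock: 11.6
ee_pos: [571.5, -237.1, 413.5]
orientation: [1.179, 2.912, -0.0]
wrist_force: [-0.3, 0.0, -1.6]
opening: 31.9
grip_force: 29.7
```

```bash
python3 st.py
```

```text
[[ 571.49 -237.09  413.52]
 [ 571.48 -237.1   413.59]
 [ 571.49 -237.08  413.58]
 [ 571.47 -237.07  413.52]]
[-0.29  0.03 -1.55] [0.14 0.18 5.35]
```

No contact yet and it is well centred, with about 5 mm to go. I'll press in small steps.

Emit:
carry_out(motion=[[0,0,0.004,0,-1],[0,0,0.008,0,-1],[0,0,0.01,0,-1],[0,0,0.01,0,-1],[0,0,0.01,0,-1]])

```text
clock: 12.48
ee_pos: [571.4, -237.1, 408.2]
orientation: [1.179, 2.912, -0.0]
wrist_force: [0.1, -0.0, -0.8]
opening: 31.8
grip_force: 29.7
```

Emit:
carry_out(motion=[[0,0,0.001,0,-1],[0,0,0.002,0,-1],[0,0,0.002,0,-1]])

```text
clock: 12.85
ee_pos: [571.4, -237.1, 407.7]
orientation: [1.179, 2.912, -0.0]
wrist_force: [-1.8, 0.2, 1.5]
opening: 32.1
grip_force: 29.7
```

Emit:
carry_out(motion=[[0,0,0.001,0,-1],[0,0,0.002,0,-1],[0,0,0.002,0,-1],[0,0,0.002,0,-1]])

```text
clock: 13.35
ee_pos: [571.4, -237.0, 407.6]
orientation: [1.178, 2.911, -0.0]
wrist_force: [-2.5, 0.6, 5.6]
opening: 32.4
grip_force: 29.7
```

Emit:
carry_out(motion=[[0,0,0.001,0,-1],[0,0,0.002,0,-1],[0,0,0.002,0,-1],[0,0,0.002,0,-1]])

```text
clock: 13.85
ee_pos: [571.5, -237.1, 407.6]
orientation: [1.178, 2.91, -0.0]
wrist_force: [-3.0, 1.7, 8.9]
opening: 31.7
grip_force: 29.7
```

Seated: z stopped while the force rose to about 10 N. Now I'll relax, release and retreat.

Emit:
carry_out(motion=[[0,0,-0.004,0,-1],[0,0,-0.004,0,-1],[0,0,-0.004,0,0.28],[0,0,-0.004,0,0.28],[0,0,-0.004,0,0.28],[0,0,-0.004,0,0.28],[0,0,-0.02,0,0.28],[0,0,-0.06,0,0.28],[0,0,-0.14,0,0.28],[0,0,-0.22,0,0.28],[0,0,-0.22,0,0.28],[0,0,-0.22,0,0.28],[0,0,-0.22,0,0.28]])

```text
clock: 15.48
ee_pos: [571.2, -236.9, 512.9]
orientation: [-1.177, -2.909, -0.001]
wrist_force: [-0.1, 0.5, 0.2]
opening: 60.1
grip_force: 0.0
```

```bash
python3 - <<'E'
from h import *
np.set_printoptions(precision=2,suppress=True)
s=sense();w=read_camera("wrist");c=read_camera("scene");print(s["ee_pos"],s["opening"],s["wrist_force"])
print(proj(w,(572,-236.5,204.6),s),proj(w,(572,-236.5,234.6),s))
cv2.imwrite("pics/f.png",np.hstack([cv2.resize(c["color"][150:300,170:320],(400,400),interpolation=cv2.INTER_CUBIC),cv2.resize(w["color"][175:325,247:397],(400,400),interpolation=cv2.INTER_CUBIC)]))
E
```

```text
[ 571.16 -236.93  512.94] 60.10533657160843 [-0.06  0.5   0.23]
[324.69 234.41] [324.73 244.79]
```

View pics/f.png

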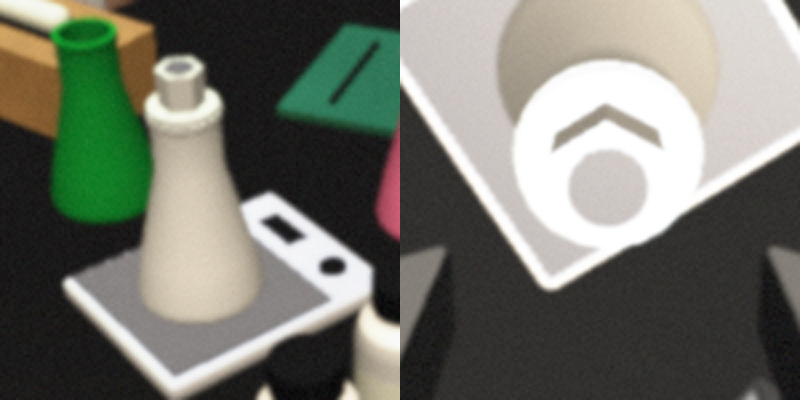

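The stopper sits straight with its collar on the rim, at (184,105) in the left crop, centred in the mouth. The flask is upright on the stirrer and the gripper is clear.

```bash
python3 -c "
from cell import close_job;print(close_job())"
```

```text
the job is handed in; nothing more can be done
None
```

The middle stopper is in the flask's neck, pressed down with about 10 N until its collar stopped on the rim, then released; the flask stands upright on the stirrer and the job is handed in, though no verdict came back.

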